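# Press tube stoppers home with one sweep of a pressing block

### The job

Press the five raised stoppers of the short tubes fully home in one steady sweep of the pressing block along their row, leaning so that the sprung rack stays partly sunk from the first stopper to the last and never bottoms out. The stand only lets you take the block by its long sides and the tall tubes only leave room for a grip on its two ends, so first lift it out and stand it on the rubber mat, let go and retake it by its ends; finish with it standing on the mat again, shoe down. Keep the fingers off the stoppers, do not drop the block, and leave the bottle, jar, beaker and slide box where they are.

Things in the scene. Friction and masses are not known exactly. Their poses are not given: they have to be found in the camera images.
- block_mid (a point): Centre (half-way up) of the pressing block: a loose grey plastic block with an aluminium shoe under it, 54 mm long (its x), 30 mm wide (its y), 45 mm tall (its z, up), 0.1 to 0.25 kg. Its sides and ends are flat for gripping from 9 mm above the underside. It starts standing in the stand.
- stand: Fixed steel stand, left or right of the mat (rack opposite); origin mid-underside, on the bench. The block stands on its 78 x 60 mm, 6 mm thick base, x along x. End walls across x: 59 mm between them, 44 mm wide, 6 mm thick, 1 mm higher than the block, so it can be gripped only across its width (y). Lips beside it reach 10 mm above the bench. Lift the block straight up.
- row_mid (a point): Middle of the row of five short tubes, at the top of a fully home stopper: 82 mm above the bench with the rack up; it sinks with the rack. The row runs along its y: red stoppers 16 mm across at y = -44, -22, 0, 22, 44 mm, standing 4 to 6 mm too high. Each takes about 5 N to slide down and stays where pushed.
- rackfoot: Foot of the rack, fixed, 124 x 160 mm (x, y), origin mid-underside on the bench, under row_mid, same axes. Above it the white sprung rack, 110 x 146 mm, top 64 mm above the bench. Along each side of the short row, at x = -29 and 29 mm, stand five tall capped tubes 16 mm across, tops 127 mm above the bench (rack up): a 42 mm wide lane between them, open at both ends of the row.
- rack (a joint): How far the sprung rack with all its tubes has sunk, m: 0 up, 0.014 bottomed out. It starts to sink at about 2 N and takes about 1.5 N more per mm (about 11 N at 6 mm).
- stopper0 (a joint): How far stopper 0 (at y = -44 mm of row_mid) has been pressed from its highest place, m: 0.006 is fully home, starts at 0 to 0.002.
- stopper1 (a joint): How far stopper 1 (at y = -22 mm of row_mid) has been pressed from its highest place, m: 0.006 is fully home, starts at 0 to 0.002.
- stopper2 (a joint): How far stopper 2 (at y = 0 mm of row_mid) has been pressed from its highest place, m: 0.006 is fully home, starts at 0 to 0.002.
- stopper3 (a joint): How far stopper 3 (at y = 22 mm of row_mid) has been pressed from its highest place, m: 0.006 is fully home, starts at 0 to 0.002.
- stopper4 (a joint): How far stopper 4 (at y = 44 mm of row_mid) has been pressed from its highest place, m: 0.006 is fully home, starts at 0 to 0.002.
- mat: Black rubber mat fixed on the bench, 360 x 220 mm (its x, y), 4 mm thick, origin at the middle of its underside. The block is set down anywhere free on it.
- bottle: Bystander: amber glass bottle, 56 mm across, 125 mm tall, standing on the mat; origin at its underside.
- jar: Bystander: pale translucent jar with a white lid, 56 mm across, 65 mm tall, standing on the mat; origin at its underside.
- beaker: Bystander: open glass beaker, 56 mm across, 75 mm tall, standing on the mat; origin at its underside.
- slidebox: Bystander: blue slide box, 40 x 85 x 32 mm (x, y, z), on the mat near its far end; origin at its underside.
- block: The same block, origin at the middle of its underside. The shoe is flat over the middle 26 mm of the length; both ends slope up like a ski, 7 mm over the last 14 mm, so the block rides over raised stoppers either way along its x.
There are look-alikes about, which are no part of the job. What is shaped like the block but orange is not meant.

How it is judged (in metres and radians):
On the way, in this order (a step that is already met when the one before it is completed fails the run):
1. the block is out of the stand and stands on the mat, let go (x of block_mid in the frame of mat between -0.175 and 0.175 m and y of block_mid in the frame of mat between -0.105 and 0.105 m and z of block_mid in the frame of mat between 0.0215 and 0.0315 m and angle between block_mid's own z axis and vertical below 0.12 rad and contact force between the fingers and block below 0.1 N), for 0.2 s.
2. all five stoppers are pressed home (value of joint each of stopper0, stopper1, stopper2, stopper3, stopper4 above 0.0045 m), for 0.05 s.
At the end, for the whole second after the job is handed in: All five stoppers home (within 1.5 mm), the rack up again, and the block standing upright (within 7 degrees), shoe down and at rest on the mat, its centre over the mat, let go (all of step 1 and all of step 2 and linear speed of block below 0.02 m/s and value of joint rack below 0.002 m); the robot touches nothing.
It fails at once if the rack bottoms out (sinks more than 12.5 mm) (value of joint rack above 0.0125 m).
It fails at once if the rack comes up (less than 0.5 mm sunk) with some stoppers home and others not: the sweep was broken off (value of joint any of stopper0, stopper1, stopper2, stopper3, stopper4 above 0.0045 m and not (value of joint each of stopper0, stopper1, stopper2, stopper3, stopper4 above 0.0045 m) and value of joint rack below 0.0005 m).
It fails at once if the fingers press on a stopper (contact force between the fingers and stopper0 above 1.5 N or contact force between the fingers and stopper1 above 1.5 N or contact force between the fingers and stopper2 above 1.5 N or contact force between the fingers and stopper3 above 1.5 N or contact force between the fingers and stopper4 above 1.5 N).
It fails at once if the block is dropped (contact force between the fingers and block below 0.05 N and linear speed of block above 0.5 m/s).
It fails at once if the bottle, jar, beaker or slide box is moved more than 20 mm or knocked over (distance of any of bottle, jar, beaker, slidebox from where it was at the start of the episode above 0.02 m or angle between any of bottle, jar, beaker, slidebox's own z axis and vertical above 0.5 rad).
It also fails if it takes over 72 s, if anything falls off the work surface, if the arm or the gripper's body presses on something with over 40 N, if the wrist force passes 120 N, or if a joint passes its speed limit or range.

### The arm

A 6-joint arm with a two-finger parallel gripper is mounted at the origin on the work surface. World frame = base frame: x ahead of the robot, y to its left, z up, the work surface at z = 0. Lengths are in m, angles in degrees, forces in N, time in s.
With the tool pointing down it reaches from about 0.4 to 0.825 m from the base axis. Payload 7 kg.
Tool frame: the origin (TCP) lies at the very end of the fingers, on their centre line; the grasp point (between the pads) lies 19 mm behind it; x points along the fingers, z is the direction in which the jaws open and shut, and the axes are right-handed (so a half turn about x gives the same grasp; the last joint's range is limited). The gripper opens to 88 mm and grips with 3 to 60 N. Pads are 19 mm wide; open, the fingers measure 130 mm over their backs; the gripper's body (78 mm by 193 mm) begins 47 mm behind the grasp point.
Start: joints at [-52.076, 20.546, 0.682, 0, -70.136, -16.507], TCP at [0.246, -0.628, 0.227] pointing down, gripper open.
Joint ranges: [-176.03, 176.03], [-82.01, 121.73], [-58.28, 71.71], [-173.87, 95.51], [-174.79, -0.11], [-173.66, 173.66]. Speed limits (degrees/s): [136.94, 136.94, 172.46, 180, 180, 180].

### API

Orientations are given as [roll, pitch, yaw] about the fixed x, y, z axes, in that order (R = Rz(yaw) Ry(pitch) Rx(roll)).
In Python, from plant import * gives the robot as it stands.
- The arm moves only by the tool arm_command, never from a script. Its argument "commands" is one flat list of numbers, 5 for each row, row after row: the shift along the tool's x, y, z in mm, then the turn about the tool's x in degrees, then the opening in per cent of the stroke, from 0 (shut) to 100 (fully open). A call has 1 to 5 rows; each row shifts and turns the pose as measured when the row begins, along the tool's axes as they then stand; what a row does not reach is not made up. A row lasts 1/8 s, in which the tool goes at most 62.5 mm and 10.7 degrees, less where a joint would pass 70% of its speed; a pose out of reach is approached as far as the arm can. A call is refused whole if a number of a shift passes 62.5 or a number of a turn 10.7, either way. A call with a gripper value outside its range is refused whole. The fingers move at their own pace and stop on an object; the grip force is fixed at half the most. Time passes only in rows, so rows that do not move let the fingers close. It gives the time, the measured TCP pose, the force and the opening at its end, in the units of the state.
- get_obs(): the state, without advancing time (a new reading comes with each control period).
- snapshot(name): name is "scene" or "top" or "wrist"; returns a dict with "frame" (400x640x3 uint8, blue, green, red), "fov_y" (degrees; the focal length in pixels is half the picture's height over the tangent of half this angle, whatever the lens; pixels are square), "cx", "cy" (the principal point, pixels), "world_to_cam" (4x4, takes a point from world to camera coordinates). Camera axes: x right, y up, looking along -z (the intrinsics and any distortion apply to the point x, -y, -z); pixel columns grow to the right and rows downward; lengths in m; the calibration is good to about 2 mm. A picture is of the moment at which its call begins. There is no depth.
- close_job(): hands the job in, once; it reports no verdict.
The state is a dict: "clock": time; "joint_pos": joint angles; "qvel": joint speeds; "tau": joint torques, N m; "tool_pos": TCP position; "orientation": TCP orientation; "force": force on the tool from outside, world axes, zero at the start; "moment": the same for the moment, N m; "opening": finger opening in m.
Only numpy, scipy, OpenCV 4.12 (cv2) and the standard library are available. Lean on these libraries where they do the work, as an engineer would, in place of code of your own. Each camera call takes 0.05 s, during which the arm holds its last target. There are 200 camera calls.

## Working session

There is one attempt and no reset: what is moved stays moved. The work goes in short steps, Python scripts to look and compute and a tool call to move; the robot and the scene stay as the last step left them, time stands still between calls to the robot, and variables do not carry over. Pictures are saved under pics/ and viewed, about 8 in all and at most 12, crops included, and the job is handed in when it is done.

Besides the shell and the picture viewer there is one more tool, called after ">>>" as name(argument=value, ...) on one line, values as JSON. arm_command: Moves the arm, as the interface text tells. Its arguments: {"type":"object","properties":{"commands":{"type":"array"}},"required":["commands"]}

```bash
mkdir -p pics
cat > h.py <<'E'
from plant import *
import numpy as np, cv2
def K(s):
    f=s["frame"].shape[0]/2/np.tan(np.radians(s["fov_y"])/2); return f,s["cx"],s["cy"]
def ray(s,u,v,z):
    f,cx,cy=K(s); d=np.array([(u-cx)/f,-(v-cy)/f,-1]); M=np.array(s["world_to_cam"]); R=M[:3,:3]; c=-R.T@M[:3,3]; d=R.T@d
    return c+d*(z-c[2])/d[2]
def proj(s,p):
    f,cx,cy=K(s); M=np.array(s["world_to_cam"]); q=M[:3,:3]@np.array(p)+M[:3,3]; return cx+f*q[0]/-q[2], cy-f*q[1]/-q[2]
E
python3 - <<'E'
from h import *
print(get_obs())
for n in ("scene","top"):
    s=snapshot(n); cv2.imwrite(f"pics/{n}0.png",s["frame"]); print(n,{k:v for k,v in s.items() if k!="frame"})
E
```

```text
{'clock': 0.0, 'joint_pos': array([-5.20767735e+01,  2.05917533e+01,  6.34907276e-01, -1.90006612e-02,
       -7.01367494e+01, -1.65064065e+01]), 'qvel': array([ 0.04490719, -0.03146335, -0.01209605,  0.03575705,  0.05104506,
       -0.0916084 ]), 'tau': array([-7.79694947e-04, -5.82713628e+01,  2.93061000e+01,  6.99689358e+00,
        6.90556102e-03, -1.58776083e-04]), 'tool_pos': array([ 0.24626472, -0.62795502,  0.22563124]), 'orientation': array([  5.70333212,  89.90471485, 117.11368151]), 'force': array([-0.12497436,  0.90501415, -0.57123105]), 'moment': array([ 0.03249783, -0.00682784,  0.0075721 ]), 'opening': 0.08764634399661708}
scene {'fov_y': 47.039387326374225, 'cx': 316.12141669317054, 'cy': 196.28289182241454, 'world_to_cam': array([[ 0.03075682,  0.99948726,  0.00890191, -0.00955916],
       [-0.79748669,  0.01916985,  0.60303192,  0.44294134],
       [ 0.60255207, -0.02564649,  0.79766739, -1.47326422],
       [ 0.        ,  0.        ,  0.        ,  1.        ]])}
top {'fov_y': 56.050483794402965, 'cx': 320.88827167804726, 'cy': 198.5601310383519, 'world_to_cam': array([[ 0.02002631, -0.99973344, -0.01148891,  0.01560573],
       [ 0.98552417,  0.01780415,  0.16859754, -0.60257494],
       [-0.16834805, -0.01469898,  0.98561802, -0.74598017],
       [ 0.        ,  0.        ,  0.        ,  1.        ]])}
```

View pics/scene0.png

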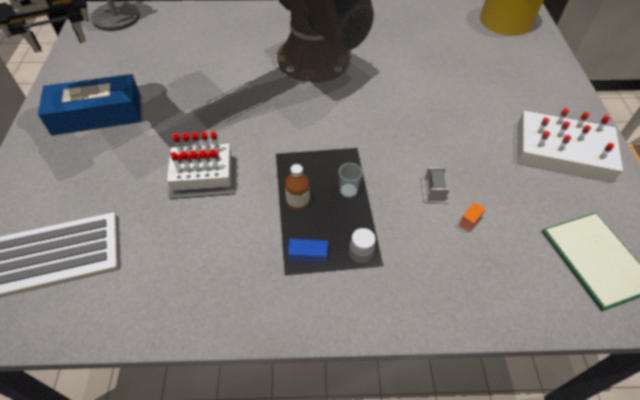

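View pics/top0.png

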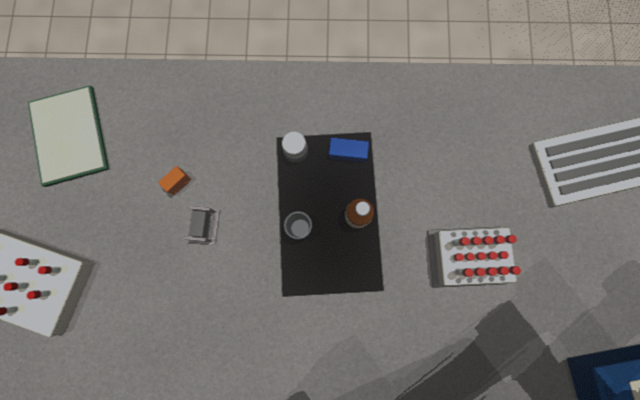

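Scene view: the stand with the grey block is at (437,185), the orange look-alike at (473,215), the rack at (200,165), and a decoy white tray with pins at (570,140). On the mat are the bottle (297,188), beaker (349,180), jar (362,245) and slide box (308,250). Top view: stand (203,225), orange (174,180), rack (478,257), decoy tray (30,285).
Candidates for the block are grey in the stand at top (200,224), which I choose, and orange at (174,180), which is ruled out. For the rack I choose (478,257). The tray at (30,285) has no ordered rows, so it is ruled out. One close crop will check both choices.

Run:
```python
from h import *
s=snapshot("top"); im=s["frame"]
a=cv2.resize(im[195:255,170:240],None,fx=8,fy=8,interpolation=cv2.INTER_CUBIC)[:, :400*2]
b=cv2.resize(im[215:300,425:530],None,fx=5,fy=5,interpolation=cv2.INTER_CUBIC)
cv2.imwrite("pics/crop1.png",np.hstack([cv2.resize(a,(350,300)),cv2.resize(b,(440,356))[:300]]) )
hsv=cv2.cvtColor(im,cv2.COLOR_BGR2HSV)
m=((hsv[...,0]<8)|(hsv[...,0]>172))&(hsv[...,1]>170)&(hsv[...,2]>90)
n,l,st,c=cv2.connectedComponentsWithStats(m.astype(np.uint8))
for i in range(1,n):
    if st[i,4]>8: print("red",st[i],c[i].round(1), ray(s,*c[i],.087)[:2].round(4), ray(s,*c[i],.127)[:2].round(4))
m=(im.max(2)<40); m[:, :250]=0; m[:,400:]=0
m=cv2.morphologyEx(m.astype(np.uint8),cv2.MORPH_CLOSE,np.ones((3,3)))
n,l,st,c=cv2.connectedComponentsWithStats(m); i=1+st[1:,4].argmax()
r=cv2.minAreaRect(np.argwhere(l==i)[:,::-1].astype(np.float32)); print("mat",r,[ray(s,*p,.004)[:2].round(4) for p in cv2.boxPoints(r)], ray(s,*r[0],.004))
for n_,p,z in (("stand",(200,224),.05),("bottle",(362,208),.125),("jar",(294,143),.065),("beaker",(298,225),.04),("slide",(350,148),.032)): print(n_,ray(s,*p,z))
```

```text
red [487 237   6   7  22] [489.5 240. ] [ 0.5191 -0.3086] [ 0.5163 -0.2913]
red [498 237   7   6  22] [501.1 239.3] [ 0.5208 -0.3314] [ 0.518  -0.3129]
red [510 236   6   6  28] [512.4 238.5] [ 0.5228 -0.3537] [ 0.5199 -0.334 ]
red [465 238   4   6  13] [466.6 240.8] [ 0.5166 -0.2634] [ 0.514  -0.2485]
red [476 238   5   6  18] [478.  240.5] [ 0.5175 -0.2858] [ 0.5149 -0.2698]
red [480 253   5   6  18] [482.1 255.8] [ 0.4877 -0.2924] [ 0.4866 -0.276 ]
red [491 253   6   5  21] [493.6 255.2] [ 0.4894 -0.3148] [ 0.4882 -0.2972]
red [502 252   5   6  24] [504.1 254.6] [ 0.491  -0.3355] [ 0.4897 -0.3168]
red [458 255   5   5  10] [460.3 257.7] [ 0.4832 -0.2496] [ 0.4824 -0.2354]
red [469 254   5   6  15] [471.1 256.4] [ 0.4861 -0.2707] [ 0.4852 -0.2555]
red [ 16 259   8   6  39] [ 19.3 261.5] [0.4585 0.6233] [0.459  0.5908]
red [ 39 267   8   6  40] [ 42.3 269.6] [0.4435 0.5748] [0.4448 0.5449]
red [514 267   6   7  35] [516.3 269.9] [ 0.4619 -0.3573] [ 0.4622 -0.3375]
red [479 269   6   6  22] [481.5 271.8] [ 0.4569 -0.2895] [ 0.4575 -0.2732]
red [490 268   7   7  33] [493.  271.3] [ 0.4582 -0.312 ] [ 0.4587 -0.2946]
red [502 268   7   6  31] [504.8 270.6] [ 0.46   -0.3349] [ 0.4604 -0.3162]
red [468 270   5   6  19] [469.9 272.6] [ 0.4549 -0.267 ] [ 0.4556 -0.2519]
red [  5 284   7   6  39] [  7.9 286.5] [0.4097 0.6382] [0.4128 0.6049]
red [ 28 292   7   7  40] [ 31.  294.6] [0.3951 0.59  ] [0.399  0.5593]
mat ((328.69891357421875, 216.27899169921875), (152.63084411621094, 98.91572570800781), 86.98721313476562) [array([0.7394, 0.1358]), array([ 0.7556, -0.0922]), array([ 0.4129, -0.1081]), array([0.3976, 0.1046])] [0.57046094 0.00956257 0.004     ]
stand [0.5433668  0.28089447 0.05      ]
bottle [ 0.57268498 -0.05297956  0.125     ]
jar [0.71941333 0.08684503 0.065     ]
beaker [0.54614023 0.07481011 0.04      ]
slide [ 0.72062505 -0.03505191  0.032     ]
```

View pics/crop1.png

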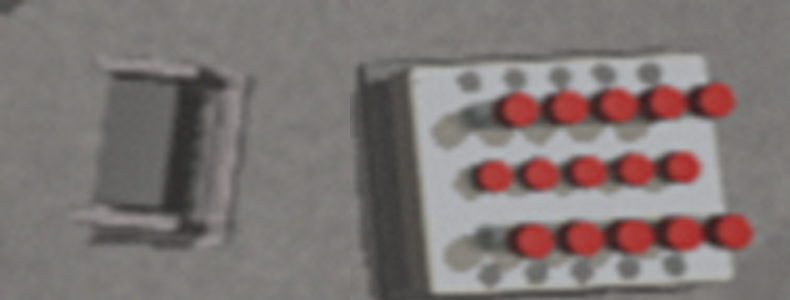

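Left crop: the grey block is in the stand, with walls at its image-top and image-bottom ends, so its long axis is roughly world x. Right crop: the middle row of five short stoppers sits between two tall rows. Row centre is about (0.488, -0.293) with a yaw of about 4.4°, and the tall and short rows agree to 0.3 mm. I'm moving to the stand now.

>>> arm_command(commands=[0, -38, 46, 0, 100, 0, -38, 46, 0, 100, 0, -38, 46, 0, 100, 0, -38, 46, 0, 100, 0, -38, 46, 0, 100])

```text
clock: 0.78
tool_pos: [0.3399, -0.3397, 0.2226]
orientation: [21.8, 89.7, 132.8]
force: [1.4, 0.0, -0.4]
opening: 0.0877
```

>>> arm_command(commands=[0, -38, 46, 0, 100, 0, -38, 46, 0, 100, 0, -38, 46, 0, 100, 0, -38, 46, 0, 100, 0, -38, 46, 0, 100])

```text
clock: 1.4
tool_pos: [0.4356, -0.0473, 0.2245]
orientation: [-16.5, 89.7, 94.6]
force: [1.9, 0.2, 1.0]
opening: 0.0876
```

>>> arm_command(commands=[0, -38, 46, 0, 100, 0, -38, 46, 0, 100, 0, -38, 46, 0, 100, 0, -38, 46, 0, 100, 0, -38, 46, 0, 100])

```text
clock: 2.02
tool_pos: [0.5308, 0.2463, 0.2269]
orientation: [-36.7, 89.7, 74.5]
force: [0.9, -0.3, 0.7]
opening: 0.0879
```

```bash
cat >> h.py <<'E'
def st():
    o=get_obs(); r,p,y=o["orientation"]
    from scipy.spatial.transform import Rotation as Ro
    R=Ro.from_euler("xyz",[r,p,y],degrees=True).as_matrix()
    a=np.degrees(np.arctan2(R[1,2],R[0,2])); return np.array(o["tool_pos"]),R,a,o
def go(x,y,z,a=None):
    p,R,a0,o=st(); print("t",round(o["clock"],2),"tcp",p.round(4),"a",round(a0,2),"xaxis",R[:,0].round(3),"F",o["force"].round(2),"open",round(o["opening"],4))
    d=R.T@(np.array([x,y,z])-p)*1000; print("tool shift mm",d.round(1),"turn", None if a is None else round(a0-a,2))
E
python3 -c "
from h import *
go(.543,.281,.2,90)
print(get_obs()['joint_pos'])"
```

```text
t 2.02 tcp [0.5308 0.2463 0.2269] a 111.17 xaxis [ 0.002  0.006 -1.   ] F [ 0.91 -0.35  0.74] open 0.0879
tool shift mm [ 27.1 -23.9  27.8] turn 21.17
[  43.90553391   11.99080452  -11.0925465    -0.19076587  -66.62010306
 -112.65666528]
```

>>> arm_command(commands=[10, -12, 14, 0, 100, 0, -12, 14, 0, 100, 0, 0, 0, 10.6, 100, 0, 0, 0, 10.6, 100, 0, 0, 0, 0, 100])

```text
clock: 2.65
tool_pos: [0.5436, 0.2843, 0.2152]
orientation: [16.2, 89.8, 105.8]
force: [0.4, -0.1, 0.4]
opening: 0.0877
```

Run:
```python
from h import *
go(.543,.281,.2,90)
s=snapshot("wrist"); cv2.imwrite("pics/w1.png",s["frame"]); print(proj(s,(.543,.281,.051)), np.array(s["world_to_cam"]).round(3),s["fov_y"])
```

```text
t 2.65 tcp [0.5436 0.2843 0.2152] a 89.61 xaxis [-0.001  0.003 -1.   ] F [ 0.45 -0.13  0.36] open 0.0877
tool shift mm [15.2  0.5 -3.4] turn -0.39
(np.float64(322.7034111768238), np.float64(182.57578659586827)) [[ 0.007  1.     0.003 -0.288]
 [-0.961  0.008 -0.275  0.552]
 [-0.275 -0.001  0.961 -0.229]
 [ 0.     0.     0.     1.   ]] 70.88034654826266
```

View pics/w1.png

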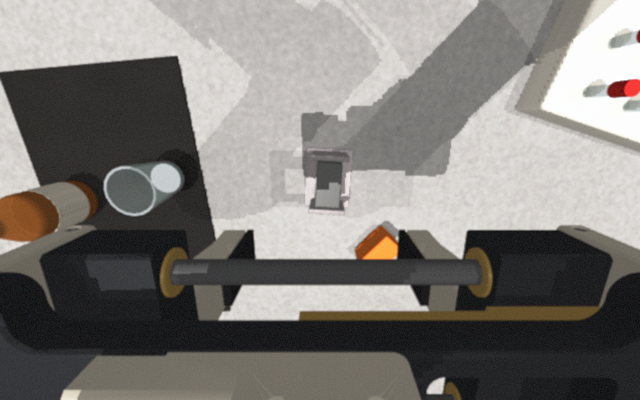

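Wrist view: the block is in the stand at about (328,183), with the walls at rows ~155 and ~208. The orange piece is at (378,245). I'll enlarge it to get the corners.

Run:
```python
from h import *
im=cv2.imread("pics/w1.png")[140:220,290:370]
cv2.imwrite("pics/w1c.png",cv2.resize(im,None,fx=7,fy=7,interpolation=cv2.INTER_CUBIC))
```

```text
(no output)
```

View pics/w1c.png

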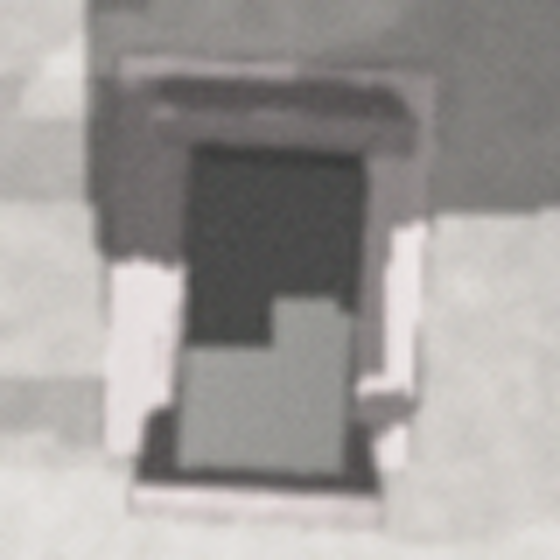

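The block's top face has crop corners (193,150), (368,155), (345,472) and (180,465). The wall tops are at crop rows ~110 (far) and ~495 (near).

Run:
```python
from h import *
s=snapshot("wrist")
P=[ray(s,290+x/7,140+y/7,.051)[:2] for x,y in((193,150),(368,155),(345,472),(180,465))]
P=np.array(P); print(P.round(4),P.mean(0)); 
for i in range(4):
    d=P[(i+1)%4]-P[i]; print(np.hypot(*d).round(4),np.degrees(np.arctan2(d[1],d[0])).round(1))
x,y=P.mean(0); go(x,y,.1,90+5)
```

```text
[[0.5181 0.2753]
 [0.5191 0.304 ]
 [0.5738 0.3007]
 [0.5724 0.2723]] [0.54584952 0.28809022]
0.0288 88.1
0.0549 -3.5
0.0284 -92.9
0.0544 176.9
t 2.75 tcp [0.5436 0.2844 0.2153] a 89.79 xaxis [-0.001  0.003 -1.   ] F [-0.11 -0.23 -1.07] open 0.0875
tool shift mm [115.3  -2.3   3.4] turn -5.21
```

The measured size is 54.6 x 28.6 mm against 54 x 30, and the yaw is about -2.9°. Descending.

>>> arm_command(commands=[45, -2, 3.5, 2.7, 100, 45, 0, 0, 0, 100, 45, 0, 0, 0, 100, 30, 0, 0, 0, 100, 0, 0, 0, 0, 100])

```text
clock: 3.38
tool_pos: [0.5476, 0.288, 0.0492]
orientation: [-27.2, 89.5, 60.8]
force: [0.4, 0.1, 0.4]
opening: 0.0874
```

Run:
```python
from h import *
go(.5458,.2881,.021,87.1)
```

```text
t 3.38 tcp [0.5476 0.288  0.0492] a 87.96 xaxis [ 0.004  0.007 -1.   ] F [0.44 0.11 0.41] open 0.0874
tool shift mm [28.2  1.9 -0.2] turn 0.86
```

>>> arm_command(commands=[26, 1.5, 0, 0.8, 100, 2, 0, 0, 0, 100, 0, 0, 0, 0, 0, 0, 0, 0, 0, 0, 0, 0, 0, 0, 0])

```text
clock: 4.0
tool_pos: [0.5503, 0.2909, 0.0288]
orientation: [-40.4, 89.0, 47.2]
force: [-0.2, 1.0, -0.7]
opening: 0.063
```

>>> arm_command(commands=[0, 0, 0, 0, 0, 0, 0, 0, 0, 0, -8, 0, 0, 0, 0, -10, 0, 0, 0, 0, -20, 0, 0, 0, 0])

```text
clock: 4.62
tool_pos: [0.549, 0.2897, 0.0679]
orientation: [-39.4, 89.1, 48.2]
force: [-0.1, -0.9, -0.3]
opening: 0.0297
```

Run:
```python
from h import *
go(.5458,.2881,.12,87.1)
```

```text
t 4.62 tcp [0.549  0.2897 0.0679] a 87.56 xaxis [ 0.01   0.011 -1.   ] F [-0.08 -0.9  -0.28] open 0.0297
tool shift mm [-52.2   2.7  -1.1] turn 0.46
```

>>> arm_command(commands=[-35, 0, 0, 0, 0, -35, 0, 0, 0, 0, -25, 0, 0, 0, 0, 0, 0, 0, 0, 0, 0, 0, 0, 0, 0])

```text
clock: 5.25
tool_pos: [0.5478, 0.2885, 0.1692]
orientation: [-38.7, 89.0, 48.9]
force: [0.4, -0.2, -2.4]
opening: 0.03
```

Run:
```python
from h import *
go(.45,.03,.16,180)
s=snapshot("wrist"); a=s["frame"]
t=snapshot("scene"); f=t["frame"]; p=st()[0]; u,v=map(int,proj(t,p)); print(u,v)
c=cv2.resize(f[max(v-50,0):v+50,u-50:u+50],(400,400),interpolation=cv2.INTER_CUBIC)
cv2.imwrite("pics/lift.png",np.hstack([c,cv2.resize(a[0:400,120:520],(400,400))]))
```

```text
t 5.25 tcp [0.5478 0.2885 0.1692] a 87.56 xaxis [ 0.012  0.014 -1.   ] F [ 0.38 -0.18 -2.37] open 0.03
tool shift mm [   4.5   86.7 -262.6] turn -92.44
450 144
```

View pics/lift.png

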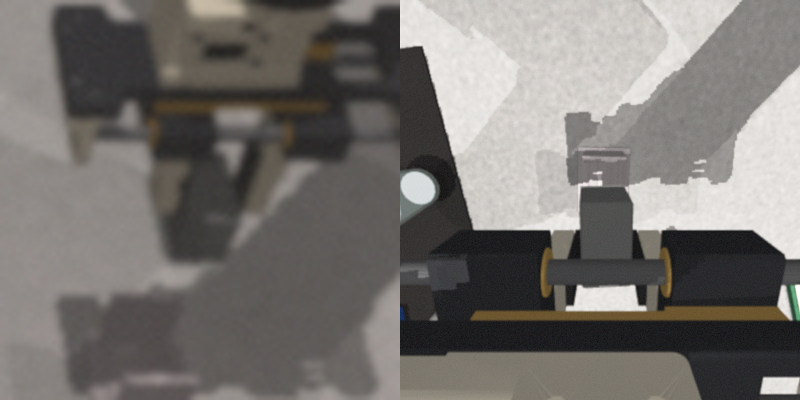

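Both views show the block held clear of the now-empty stand at wrist (600,165). In the wrist pane the block is at (606,220) between the fingers. Carrying it to the mat.

>>> arm_command(commands=[1, 17.5, -53, 0, 0, 1, 17.5, -53, 0, 0, 1, 17.5, -53, 0, 0, 1, 17.5, -53, 0, 0, 1, 17.5, -50, 0, 0])

```text
clock: 5.98
tool_pos: [0.4454, 0.0251, 0.1541]
orientation: [-28.0, 89.5, 59.8]
force: [1.0, 0.3, -0.7]
opening: 0.0298
```

>>> arm_command(commands=[0, 0, 0, -10.4, 0, 0, 0, 0, -10.4, 0, 0, 0, 0, -10.4, 0, 0, 0, 0, -10.4, 0, 0, 0, 0, -10.4, 0])

```text
clock: 6.6
tool_pos: [0.4404, 0.02, 0.1502]
orientation: [-12.6, 89.7, 128.5]
force: [0.5, -0.5, -1.6]
opening: 0.0298
```

>>> arm_command(commands=[0, 0, 0, -10.4, 0, 0, 0, 0, -10.4, 0, 0, 0, 0, -10.4, 0, 0, 0, 0, -10.4, 0, 0, 0, 0, 0, 0])

```text
clock: 7.22
tool_pos: [0.4378, 0.0188, 0.1462]
orientation: [-8.3, 89.4, 175.7]
force: [-0.1, -0.4, -0.6]
opening: 0.0304
```

Run:
```python
from h import *
go(.45,.03,.027,182)
```

```text
t 7.22 tcp [0.4378 0.0188 0.1462] a -175.99 xaxis [-0.011  0.001 -1.   ] F [-0.08 -0.36 -0.56] open 0.0304
tool shift mm [119.  -10.1 -14.3] turn -357.99
```

>>> arm_command(commands=[25, -5, -7, 0, 0, 25, -5, -7, 0, 0, 25, 0, 0, 0, 0, 25, 0, 0, 0, 0, 5, 0, 0, 0, 0])

```text
clock: 7.85
tool_pos: [0.45, 0.0299, 0.0373]
orientation: [-2.6, 89.3, -179.9]
force: [-2.6, -1.2, 15.3]
opening: 0.0299
```

Run:
```python
from h import *
go(.45,.03,.027,-176)
```

```text
t 7.85 tcp [0.45   0.0299 0.0373] a -177.36 xaxis [-0.012 -0.    -1.   ] F [-2.62 -1.22 15.26] open 0.0299
tool shift mm [10.3 -0.1 -0.2] turn -1.36
```

>>> arm_command(commands=[0, 0, 0, 0, 0])

```text
clock: 7.98
tool_pos: [0.45, 0.0298, 0.0374]
orientation: [0.3, 89.3, -177.1]
force: [0.3, -0.2, -0.5]
opening: 0.0295
```

Run:
```python
from h import *
go(.45,.03,.027,-176)
s=snapshot("wrist"); a=s["frame"]
t=snapshot("scene"); f=t["frame"]; p=st()[0]; u,v=map(int,proj(t,p)); print(u,v)
c=cv2.resize(f[max(v-50,0):v+50,u-50:u+50],(400,400),interpolation=cv2.INTER_CUBIC)
cv2.imwrite("pics/set.png",np.hstack([c,cv2.resize(a[100:300,220:420],(400,400),interpolation=cv2.INTER_CUBIC)]))
```

```text
t 7.97 tcp [0.45   0.0298 0.0374] a -177.49 xaxis [-0.013 -0.001 -1.   ] F [ 0.28 -0.16 -0.52] open 0.0295
tool shift mm [10.4 -0.2 -0.2] turn -1.49
329 154
```

View pics/set.png

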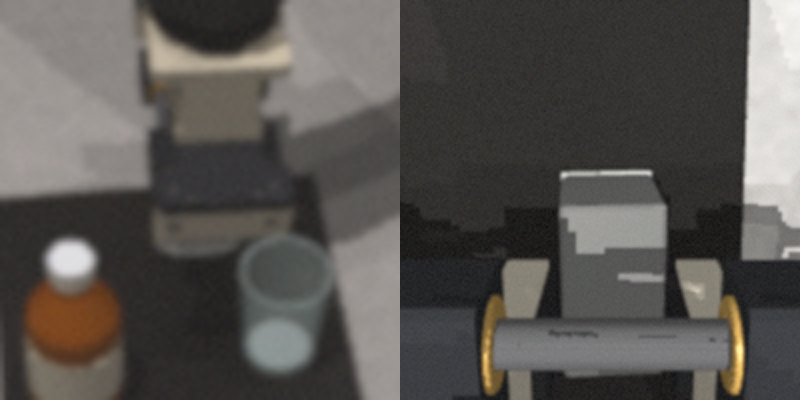

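The left pane shows the gripper above the mat with the bottle (70,320) and beaker (285,300) clear. The right pane shows the block upright in the fingers at (612,240). The force was transient, so I'm feeling down slowly.

>>> arm_command(commands=[3, 0, 0, 0, 0, 3, 0, 0, 0, 0, 2, 0, 0, 0, 0])

```text
clock: 8.45
tool_pos: [0.4528, 0.03, 0.0357]
orientation: [-5.7, 89.7, 176.9]
force: [-10.7, 1.4, 24.8]
opening: 0.0296
```

Run:
```python
from h import *
go(.45,.03,.027,-176)
```

```text
t 8.45 tcp [0.4528 0.03   0.0357] a -177.38 xaxis [-0.006  0.    -1.   ] F [-10.72   1.37  24.81] open 0.0296
tool shift mm [ 8.7 -0.1  2.7] turn -1.38
```

>>> arm_command(commands=[-1, 0, 0, 0, 0, 0, 0, 0, 0, 0, 0, 0, 0, 0, 40])

```text
clock: 8.82
tool_pos: [0.454, 0.0306, 0.0386]
orientation: [-51.9, 89.8, 130.6]
force: [-0.3, -0.8, -0.4]
opening: 0.0336
```

Run:
```python
from h import *
go(.45,.03,.027,-176)
```

```text
t 8.82 tcp [0.454  0.0306 0.0386] a -177.45 xaxis [-0.002  0.002 -1.   ] F [-0.34 -0.75 -0.44] open 0.0336
tool shift mm [11.6  0.5  4. ] turn -1.45
```

Released. I'll open the gripper and back off, turning to a≈93° to retake it by the ends.

>>> arm_command(commands=[0, 0, 0, 0, 100, 0, 0, 0, 0, 100, -35, 0, 0, 0, 100, -45, 0, 0, 0, 100, -20, 0, 0, 0, 100])

```text
clock: 9.45
tool_pos: [0.4531, 0.0298, 0.1392]
orientation: [1.0, 89.6, -176.4]
force: [0.1, 0.1, -0.7]
opening: 0.0794
```

>>> arm_command(commands=[0, 0, 0, 10.6, 100, 0, 0, 0, 10.6, 100, 0, 0, 0, 10.6, 100, 0, 0, 0, 10.6, 100, 0, 0, 0, 10.6, 100])

```text
clock: 10.07
tool_pos: [0.4541, 0.0303, 0.1411]
orientation: [30.2, 89.8, 158.8]
force: [0.0, -0.1, 0.0]
opening: 0.0877
```

>>> arm_command(commands=[0, 0, 0, 10.6, 100, 0, 0, 0, 10.6, 100, 0, 0, 0, 10.6, 100, 0, 0, 0, 4, 100, 0, 0, 0, 0, 100])

```text
clock: 10.7
tool_pos: [0.4535, 0.0301, 0.1403]
orientation: [78.4, 89.7, 170.5]
force: [0.0, 0.2, 0.1]
opening: 0.0876
```

Run:
```python
from h import *
go(.454,.03,.03,92.5)
s=snapshot("wrist"); f=s["frame"]
u,v=map(int,proj(s,(.454,.03,.049))); print(u,v)
x0,y0=max(u-50,0),max(v-50,0); print(x0,y0)
cv2.imwrite("pics/mat1.png",cv2.resize(f[y0:y0+100,x0:x0+100],(600,600),interpolation=cv2.INTER_CUBIC))
```

```text
t 10.7 tcp [0.4535 0.0301 0.1403] a 92.16 xaxis [-0.005  0.001 -1.   ] F [0.01 0.19 0.06] open 0.0876
tool shift mm [110.3  -1.   -0.2] turn -0.34
325 201
275 151
```

View pics/mat1.png

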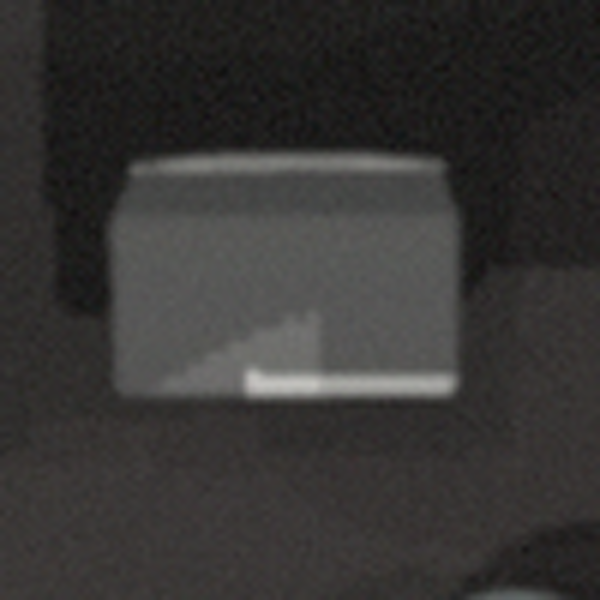

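The block stands upright on the mat. Its top-face corners in the crop are (112,213), (458,213), (458,395) and (118,395). The shoe's shiny edge is at the far bottom (285,162).

Run:
```python
from h import *
s=snapshot("wrist")
P=np.array([ray(s,275+x/6,151+y/6,.049)[:2] for x,y in((112,213),(458,213),(458,395),(118,395))]); print(P.round(4),P.mean(0))
for i in (0,1):
    d=P[i+1]-P[i]; print(np.hypot(*d).round(4),np.degrees(np.arctan2(d[1],d[0])).round(1))
go(*P.mean(0),.021,92.3)
```

```text
[[4.409e-01 1.000e-04]
 [4.388e-01 5.270e-02]
 [4.681e-01 5.460e-02]
 [4.702e-01 1.300e-03]] [0.45449738 0.0271599 ]
0.0527 92.2
0.0293 3.6
t 10.8 tcp [0.4535 0.0301 0.1403] a 92.24 xaxis [-0.005  0.001 -1.   ] F [ 0.31  0.09 -0.95] open 0.0875
tool shift mm [119.3  -1.5  -3.1] turn -0.06
```

>>> arm_command(commands=[35, -1.5, -3, 0, 100, 35, 0, 0, 0, 100, 25, 0, 0, 0, 100, 12, 0, 0, 0, 100, 10, 0, 0, 0, 100])

```text
clock: 11.42
tool_pos: [0.4569, 0.0281, 0.0218]
orientation: [5.2, 89.8, 97.9]
force: [0.3, 0.1, -0.2]
opening: 0.0878
```

Run:
```python
from h import *
go(.4545,.0272,.020,92.3)
```

```text
t 11.43 tcp [0.4569 0.0281 0.0218] a 92.68 xaxis [-0.     0.003 -1.   ] F [ 0.33  0.07 -0.23] open 0.0878
tool shift mm [ 1.8  2.5 -0.8] turn 0.38
```

>>> arm_command(commands=[1.5, 2.5, -0.5, 0, 100, 0.5, 0.5, 0, 0, 100, 0, 0, 0, 0, 60])

```text
clock: 11.8
tool_pos: [0.4545, 0.0278, 0.0206]
orientation: [-18.8, 89.8, 73.9]
force: [0.2, 0.3, 0.8]
opening: 0.0819
```

>>> arm_command(commands=[0, 0, 0, 0, 0, 0, 0, 0, 0, 0, 0, 0, 0, 0, 0])

```text
clock: 12.18
tool_pos: [0.4551, 0.0281, 0.0215]
orientation: [-37.4, 89.7, 55.4]
force: [0.3, -0.9, -0.8]
opening: 0.0539
```

Run:
```python
from h import *
go(.4545,.0272,.020,92.3)
```

```text
t 12.18 tcp [0.4551 0.0281 0.0215] a 92.74 xaxis [ 0.003  0.004 -1.   ] F [ 0.28 -0.88 -0.75] open 0.0539
tool shift mm [ 1.5  0.7 -0.9] turn 0.44
```

Retaken by the ends: opening 53.9 mm, tip about 17.5 mm above the underside. I'll lift and carry it above the +y end of the row.

>>> arm_command(commands=[-10, 0, 0, 0, 0, -35, 0, 0, 0, 0, -50, 0, 0, 0, 0, -50, 0, 0, 0, 0, -40, 0, 0, 0, 0])

```text
clock: 12.8
tool_pos: [0.4519, 0.026, 0.2113]
orientation: [77.6, 89.7, 170.3]
force: [1.2, 0.8, -2.1]
opening: 0.0543
```

>>> arm_command(commands=[0, -3, -50, 0, 0, 0, -3, -55, 0, 0, 0, -3, -55, 0, 0, 0, -3, -55, 0, 0, 0, -3, -50, 0, 0])

```text
clock: 13.42
tool_pos: [0.4827, -0.2415, 0.2196]
orientation: [-68.0, 89.4, 25.2]
force: [1.9, 1.2, -1.4]
opening: 0.0538
```

>>> arm_command(commands=[0, 0, 0, -1.7, 0, 0, 0, 0, 0, 0])

```text
clock: 13.68
tool_pos: [0.4816, -0.2446, 0.2196]
orientation: [-64.8, 89.5, 29.8]
force: [0.7, 0.2, -1.1]
opening: 0.0537
```

Run:
```python
from h import *
go(.4843,-.2489,.16,94.4)
s=snapshot("wrist"); f=s["frame"]; cv2.imwrite("pics/rack1.png",f)
for k in(-44,44):
  for x,z in((0,.087),(29,.127),(-29,.127)):
    c,n=np.cos(np.radians(4.4)),np.sin(np.radians(4.4)); print(k,x,np.round(proj(s,(.4877+c*x/1e3-n*k/1e3,-.2928+n*x/1e3+c*k/1e3,z))))
hsv=cv2.cvtColor(f,cv2.COLOR_BGR2HSV)
m=((hsv[...,0]<8)|(hsv[...,0]>172))&(hsv[...,1]>150)&(hsv[...,2]>70)
n,l,q,c=cv2.connectedComponentsWithStats(m.astype(np.uint8))
for i in range(1,n):
    if q[i,4]>20: print(q[i],c[i].round(1), ray(s,*c[i],.087)[:2].round(4), ray(s,*c[i],.127)[:2].round(4))
```

```text
t 13.68 tcp [ 0.4816 -0.2446  0.2196] a 94.67 xaxis [ 0.007  0.004 -1.   ] F [ 0.74  0.23 -1.05] open 0.0537
tool shift mm [59.6 -1.9 -4.7] turn 0.27
-44 0 [239. 191.]
-44 29 [229. 230.]
-44 -29 [223. 171.]
44 0 [321. 191.]
44 29 [321. 231.]
44 -29 [321. 171.]
[217 164  19  16 245] [226.  171.5] [ 0.4715 -0.35  ] [ 0.4626 -0.3365]
[241 164  19  18 237] [249.9 171.9] [ 0.4698 -0.3251] [ 0.4611 -0.3149]
[266 164  16  17 210] [273.7 172.1] [ 0.468  -0.3003] [ 0.4596 -0.2936]
[290 164  16  18 210] [297.6 172.6] [ 0.4666 -0.2752] [ 0.4583 -0.272 ]
[314 165  15  17 209] [321.1 172.9] [ 0.465  -0.2507] [ 0.4569 -0.2508]
[234 185  14  13 147] [240.5 191.1] [ 0.4915 -0.335 ] [ 0.4798 -0.3235]
[254 185  14  14 149] [260.5 191.3] [ 0.4901 -0.3137] [ 0.4786 -0.3051]
[275 185  13  14 139] [280.9 191.4] [ 0.4884 -0.292 ] [ 0.4771 -0.2864]
[295 185  13  13 132] [301.1 191.3] [ 0.4865 -0.2705] [ 0.4755 -0.2678]
[316 186  12  13 127] [321.5 191.8] [ 0.4854 -0.2487] [ 0.4746 -0.2491]
[223 221  18  15 146] [232.9 227.1] [ 0.5337 -0.3436] [ 0.5162 -0.3309]
[245 221  18  16 143] [253.  227.4] [ 0.5323 -0.3214] [ 0.515  -0.3118]
[269 221  12  11  73] [274.8 226. ] [ 0.5287 -0.2973] [ 0.5119 -0.291 ]
```

View pics/rack1.png

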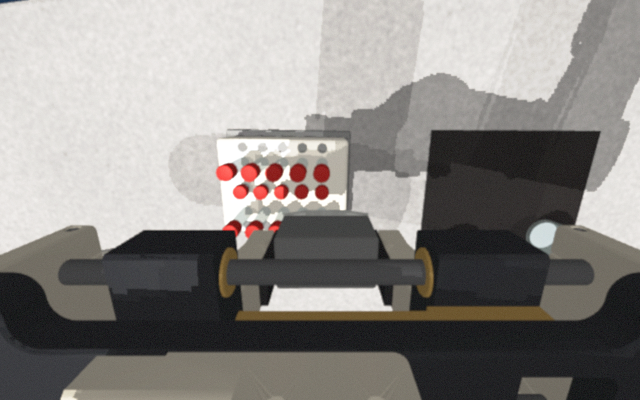

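Wrist view: the short row runs (240,191) to (321,191), with a tall row at (226..321,172). The block in the gripper is at (325,245), just in front of it. Row mid is now (0.4884, -0.2920) with a yaw of 4.0°, within 1 mm of the top view. Lowering.

>>> arm_command(commands=[30, -3, -0.5, 0.3, 0, 20, 0, 0, 0, 0, 0, 0, 0, 0, 0])

```text
clock: 14.1
tool_pos: [0.4857, -0.2412, 0.1703]
orientation: [-72.2, 89.4, 22.4]
force: [0.0, -0.1, -0.9]
opening: 0.0541
```

Run:
```python
from h import *
go(.4848,-.2453,.115,94.2)
```

```text
t 14.1 tcp [ 0.4857 -0.2412  0.1703] a 94.56 xaxis [ 0.01   0.004 -1.   ] F [ 0.02 -0.1  -0.94] open 0.0541
tool shift mm [55.3  1.8 -4.2] turn 0.36
```

>>> arm_command(commands=[20, 1, -4, 0.3, 0, 20, 0, 0, 0, 0, 14, 0, 0, 0, 0, 0, 0, 0, 0, 0])

```text
clock: 14.6
tool_pos: [0.4884, -0.2429, 0.1197]
orientation: [-85.3, 89.1, 9.2]
force: [0.4, 0.3, -0.7]
opening: 0.0537
```

Run:
```python
from h import *
go(.4848,-.2453,.104,94.2)
```

```text
t 14.6 tcp [ 0.4884 -0.2429  0.1197] a 94.53 xaxis [ 0.016  0.003 -1.   ] F [ 0.4   0.32 -0.75] open 0.0537
tool shift mm [15.7  4.1 -2.2] turn 0.33
```

>>> arm_command(commands=[7, 4, -2.5, 0.3, 0, 5, 0.5, 0, 0, 0, 0, 0, 0, 0, 0])

```text
clock: 14.98
tool_pos: [0.4851, -0.2459, 0.1087]
orientation: [-88.3, 88.9, 5.9]
force: [0.5, 0.1, -0.5]
opening: 0.0538
```

Run:
```python
from h import *
go(.4848,-.2453,.093,94.2)
```

```text
t 14.97 tcp [ 0.4851 -0.2459  0.1087] a 94.24 xaxis [ 0.018  0.002 -1.   ] F [ 0.54  0.05 -0.5 ] open 0.0538
tool shift mm [15.7  0.5  0.6] turn 0.04
```

>>> arm_command(commands=[4, 0, 0, 0, 0, 3, 0, 0, 0, 0])

```text
clock: 15.22
tool_pos: [0.4856, -0.2461, 0.1022]
orientation: [-89.5, 88.9, 4.8]
force: [-2.3, 2.2, 3.9]
opening: 0.0539
```

>>> arm_command(commands=[3, 0, 0, 0, 0, 3, 0, 0, 0, 0])

```text
clock: 15.48
tool_pos: [0.4856, -0.2461, 0.0965]
orientation: [-90.3, 88.9, 4.0]
force: [-2.7, 1.2, 8.1]
opening: 0.0539
```

>>> arm_command(commands=[3, 0, 0, 0, 0, 1, 0, 0, 0, 0])

```text
clock: 15.72
tool_pos: [0.4857, -0.2462, 0.0935]
orientation: [-91.9, 88.9, 2.4]
force: [-4.2, 3.3, 10.0]
opening: 0.0536
```

Run:
```python
from h import *
go(.4882+.044*.0732,-.2922-.044*.9973,.093,94.2)
```

```text
t 15.72 tcp [ 0.4857 -0.2462  0.0935] a 94.3 xaxis [ 0.019  0.001 -1.   ] F [-4.23  3.26 10.04] open 0.0536
tool shift mm [  0.6   1.1 -90. ] turn 0.1
```

Sunk about 6 mm by geometry, with ~10.8 N of force, which matches. Starting the sweep.

>>> arm_command(commands=[0.5, 0, -5, 0, 0, 0.5, 0, -5, 0, 0])

```text
clock: 15.98
tool_pos: [0.4877, -0.2549, 0.094]
orientation: [-89.4, 88.7, 5.0]
force: [-1.2, 4.9, 8.5]
opening: 0.0539
```

Run:
```python
from h import *
go(.4882+.044*.0732,-.2922-.044*.9973,.093,94.2)
```

```text
t 15.97 tcp [ 0.4877 -0.2549  0.094 ] a 94.35 xaxis [ 0.022  0.002 -1.   ] F [-1.21  4.89  8.54] open 0.0539
tool shift mm [  0.9   2.5 -81.2] turn 0.15
```

>>> arm_command(commands=[1, 1.2, -5, 0.1, 0, 0.8, 1.0, -5, 0, 0, 0.7, 0.7, -5, 0, 0])

```text
clock: 16.35
tool_pos: [0.4893, -0.2689, 0.094]
orientation: [-88.8, 88.3, 5.5]
force: [-1.1, 9.3, 9.6]
opening: 0.0533
```

Run:
```python
from h import *
go(.4882+.044*.0732,-.2922-.044*.9973,.093,94.2)
```

```text
t 16.35 tcp [ 0.4893 -0.2689  0.094 ] a 94.32 xaxis [ 0.029  0.003 -1.   ] F [-1.1   9.3   9.64] open 0.0533
tool shift mm [  0.9   3.  -67.2] turn 0.12
```

>>> arm_command(commands=[0.9, 2, -7, 0.1, 0, 0.9, 1.8, -7, 0, 0, 0.9, 1.5, -7, 0, 0])

```text
clock: 16.73
tool_pos: [0.4894, -0.289, 0.094]
orientation: [-89.1, 87.9, 5.3]
force: [-0.6, 10.1, 9.3]
opening: 0.0535
```

Run:
```python
from h import *
go(.4882+.044*.0732,-.2922-.044*.9973,.093,94.2)
```

```text
t 16.73 tcp [ 0.4894 -0.289   0.094 ] a 94.32 xaxis [ 0.036  0.003 -0.999] F [-0.63 10.08  9.26] open 0.0535
tool shift mm [  0.9   1.5 -47.1] turn 0.12
```

>>> arm_command(commands=[1, 1.4, -7, 0.1, 0, 1, 1.2, -7, 0, 0, 1, 1.2, -7, 0, 0])

```text
clock: 17.1
tool_pos: [0.4905, -0.3088, 0.0936]
orientation: [-88.7, 87.5, 5.6]
force: [-2.0, 9.6, 9.3]
opening: 0.0538
```

Run:
```python
from h import *
go(.4882+.044*.0732,-.2922-.044*.9973,.093,94.2)
```

```text
t 17.1 tcp [ 0.4905 -0.3088  0.0936] a 94.31 xaxis [ 0.043  0.004 -0.999] F [-1.97  9.65  9.29] open 0.0538
tool shift mm [  0.6   1.1 -27.2] turn 0.11
```

>>> arm_command(commands=[0.9, 1.4, -7, 0.1, 0, 0.9, 1.2, -7, 0, 0, 0.9, 1.2, -7, 0, 0, 0.9, 1.2, -7, 0, 0])

```text
clock: 17.6
tool_pos: [0.4922, -0.3365, 0.0941]
orientation: [-90.6, 87.0, 3.8]
force: [-1.1, 3.1, 9.2]
opening: 0.0536
```

Run:
```python
from h import *
go(.4882+.044*.0732,-.2922-.044*.9973,.093,94.2)
```

```text
t 17.6 tcp [ 0.4922 -0.3365  0.0941] a 94.36 xaxis [ 0.052  0.003 -0.999] F [-1.07  3.12  9.16] open 0.0536
tool shift mm [1.  0.8 0.5] turn 0.16
```

>>> arm_command(commands=[2.5, 1, -3, 0, 0, 1.5, 0.5, 0, 0, 0])

```text
clock: 17.85
tool_pos: [0.4929, -0.3405, 0.0925]
orientation: [-92.6, 86.8, 1.8]
force: [-2.9, 3.4, 12.1]
opening: 0.0537
```

Run:
```python
from h import *
go(.4882+.044*.0732,-.2922-.044*.9973,.093,94.2)
s=snapshot("scene"); f=s["frame"]; 
c=cv2.resize(f[120:200,155:245],(450,400),interpolation=cv2.INTER_CUBIC)
w=snapshot("wrist")["frame"]
cv2.imwrite("pics/sw.png",np.hstack([c,cv2.resize(w[120:260,260:400],(340,400))]))
```

```text
t 17.85 tcp [ 0.4929 -0.3405  0.0925] a 94.41 xaxis [ 0.056  0.002 -0.998] F [-2.89  3.4  12.14] open 0.0537
tool shift mm [-0.6  1.1  4.5] turn 0.21
```

View pics/sw.png

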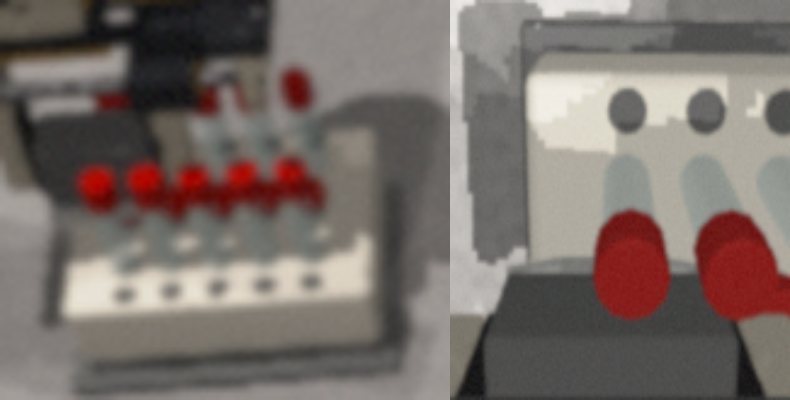

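The left pane (scene) shows the block at the far (-y) end of the lane with the tall caps untouched. The right pane (wrist) shows the block under control between the fingers. Force and height fit a rack sunk about 7 mm on a home stopper. Lifting off and returning to the mat.

>>> arm_command(commands=[-12, 0, 0, 0, 0, -25, 0, 0, 0, 0, -30, 0, 0, 0, 0, -30, 0, 0, 0, 0, -20, 0, 0, 0, 0])

```text
clock: 18.58
tool_pos: [0.4855, -0.3403, 0.2107]
orientation: [-91.2, 87.0, 3.2]
force: [0.0, -0.9, -0.7]
opening: 0.0538
```

>>> arm_command(commands=[0, 1, 45, 0, 0, 0, 1, 55, 0, 0, 0, 1, 55, 0, 0, 0, 1, 55, 0, 0, 0, 1, 55, 0, 0])

```text
clock: 19.2
tool_pos: [0.461, -0.073, 0.211]
orientation: [-92.0, 86.8, 1.9]
force: [1.1, -0.2, -1.2]
opening: 0.0536
```

Run:
```python
from h import *
go(.455,.025,.2,92)
s=snapshot("top"); im=s["frame"]; hsv=cv2.cvtColor(im,cv2.COLOR_BGR2HSV)
m=((hsv[...,0]<8)|(hsv[...,0]>172))&(hsv[...,1]>170)&(hsv[...,2]>90)
n,l,q,c=cv2.connectedComponentsWithStats(m.astype(np.uint8))
print([tuple(c[i].round(1)) for i in range(1,n) if q[i,4]>8 and 440<c[i][0]<530])
```

```text
t 19.2 tcp [ 0.461 -0.073  0.211] a 93.98 xaxis [ 0.056  0.002 -0.998] F [ 1.14 -0.2  -1.18] open 0.0536
tool shift mm [10.8 -0.2 98.2] turn 1.98
[]
```

>>> arm_command(commands=[0, 5, 50, 0, 0, 0, 5, 48, 0, 0, 40, 0, 0, 0, 0, 40, 0, 0, 0, 0, 40, 0, 0, 0, 0])

```text
clock: 19.88
tool_pos: [0.4531, 0.0367, 0.092]
orientation: [-86.0, 86.1, 8.4]
force: [0.5, -0.2, -1.2]
opening: 0.0536
```

Run:
```python
from h import *
go(.455,.025,.022,92)
```

```text
t 19.88 tcp [0.4531 0.0367 0.092 ] a 94.46 xaxis [ 0.068  0.01  -0.998] F [ 0.53 -0.21 -1.18] open 0.0536
tool shift mm [ 69.9   3.8 -12.2] turn 2.46
```

>>> arm_command(commands=[25, 1, -5, 0, 0, 20, 1, -5, 0, 0, 8, 0, 0, 0, 0, 8, 0, 0, 0, 0])

```text
clock: 20.38
tool_pos: [0.4549, 0.0265, 0.0271]
orientation: [-87.1, 86.3, 7.3]
force: [-0.5, -0.3, -1.9]
opening: 0.054
```

>>> arm_command(commands=[0, 0, 0, 0, 0])

```text
clock: 20.5
tool_pos: [0.455, 0.0266, 0.027]
orientation: [-87.2, 86.3, 7.3]
force: [0.3, 0.7, -0.6]
opening: 0.0538
```

>>> arm_command(commands=[2.5, 0, 0, 0, 0, 2, 0, 0, 0, 0])

```text
clock: 20.75
tool_pos: [0.4562, 0.0272, 0.0235]
orientation: [-86.5, 86.1, 8.0]
force: [-0.3, -0.5, -1.0]
opening: 0.0539
```

>>> arm_command(commands=[1, 0, 0, 0, 0])

```text
clock: 20.88
tool_pos: [0.4565, 0.0274, 0.0227]
orientation: [-86.3, 86.1, 8.2]
force: [0.2, -0.7, -2.0]
opening: 0.0538
```

>>> arm_command(commands=[1.2, 0, 0, 0, 0])

```text
clock: 21.0
tool_pos: [0.4569, 0.0275, 0.0221]
orientation: [-86.4, 86.1, 8.1]
force: [-4.8, -1.3, 16.2]
opening: 0.0539
```

>>> arm_command(commands=[1.2, 0, 0, 0, 0])

```text
clock: 21.12
tool_pos: [0.4573, 0.0274, 0.0219]
orientation: [-86.7, 86.0, 7.9]
force: [-5.1, -0.4, 17.8]
opening: 0.0543
```

In contact with the mat. Opening gently, then backing away.

>>> arm_command(commands=[-0.5, 0, 0, 0, 0, 0, 0, 0, 0, 70, 0, 0, 0, 0, 70, 0, 0, 0, 0, 100, 0, 0, 0, 0, 100])

```text
clock: 21.75
tool_pos: [0.4578, 0.0277, 0.0228]
orientation: [-86.3, 86.0, 8.3]
force: [-0.7, -0.3, -0.2]
opening: 0.0757
```

>>> arm_command(commands=[-20, 0, 0, 0, 100, -40, 0, 0, 0, 100, -50, 0, 0, 0, 100, -50, 0, 0, 0, 100, -20, 0, 0, 0, 100])

```text
clock: 22.38
tool_pos: [0.4436, 0.0251, 0.2059]
orientation: [-88.1, 86.3, 6.5]
force: [1.0, 0.2, -0.5]
opening: 0.0878
```

Run:
```python
from h import *
go(.455,.025,.2,92)
w=snapshot("wrist")["frame"]; s=snapshot("top"); im=s["frame"]; hsv=cv2.cvtColor(im,cv2.COLOR_BGR2HSV)
m=((hsv[...,0]<8)|(hsv[...,0]>172))&(hsv[...,1]>170)&(hsv[...,2]>90)
n,l,q,c=cv2.connectedComponentsWithStats(m.astype(np.uint8))
print([tuple(c[i].round(1)) for i in range(1,n) if q[i,4]>8 and 440<c[i][0]<530])
f=snapshot("scene")["frame"]
cv2.imwrite("pics/end.png",np.hstack([cv2.resize(f[110:280,150:390],(440,312),interpolation=cv2.INTER_CUBIC),cv2.resize(w[130:280,230:400],(354,312),interpolation=cv2.INTER_CUBIC)]))
```

```text
t 22.38 tcp [0.4436 0.0251 0.2059] a 94.58 xaxis [ 0.065  0.007 -0.998] F [ 0.98  0.23 -0.45] open 0.0878
tool shift mm [  6.6 -11.   -1. ] turn 2.58
[(np.float64(489.7), np.float64(239.8)), (np.float64(501.0), np.float64(239.3)), (np.float64(512.6), np.float64(238.7)), (np.float64(466.2), np.float64(241.1)), (np.float64(478.1), np.float64(240.4)), (np.float64(492.4), np.float64(255.0)), (np.float64(503.0), np.float64(254.8)), (np.float64(459.8), np.float64(256.9)), (np.float64(470.3), np.float64(256.0)), (np.float64(481.4), np.float64(256.4)), (np.float64(516.5), np.float64(269.9)), (np.float64(481.5), np.float64(272.2)), (np.float64(493.3), np.float64(271.0)), (np.float64(504.9), np.float64(270.7)), (np.float64(469.8), np.float64(272.9))]
```

View pics/end.png

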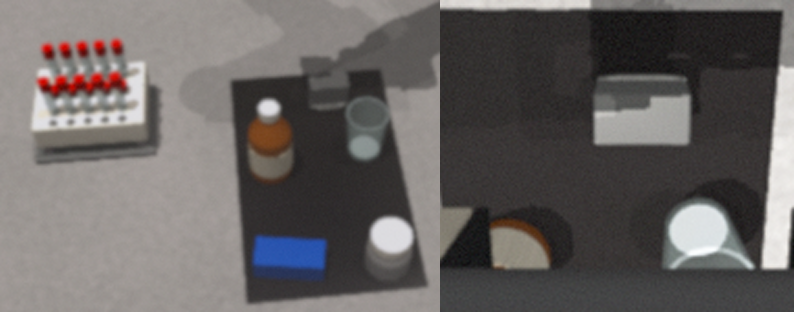

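The final view shows the block standing upright on the mat at wrist-pane (642,115). The bottle, jar, beaker and slide box are in place. In the top view the tall caps are unmoved (rack up), and all five short stoppers shifted 0.5–1.2 px inward, consistent with dropping about 5 mm. Handing in.

>>> arm_command(commands=[0, 0, 0, 0, 100, 0, 0, 0, 0, 100, 0, 0, 0, 0, 100])

```text
clock: 22.9
tool_pos: [0.4417, 0.0244, 0.2009]
orientation: [-89.7, 86.7, 4.8]
force: [-0.2, 0.4, -0.1]
opening: 0.0878
```

```bash
python3 -c "
from h import *
print(close_job())"
```

```text
the job is handed in; nothing more can be done
None
```

I carried out the whole job and handed it in at about 23 s of the 72 s allowed; no verdict was reported. I lifted the block out by its long sides, stood it on the mat and let go. I then retook it by its ends, swept it once along all five stoppers, and stood it back on the mat.

**Sweep:** the tool height stayed at 92–94 mm, and the upward force read about 8.5–12 N. By geometry that puts the rack roughly 5–7 mm sunk from the first stopper to the last.

**Last checks:**
- **Block:** it stands upright on the mat with the gripper clear.
- **Bystanders:** the bottle, jar, beaker and slide box look to be where they were.
- **Rack:** the tall caps match their starting pixels, so the rack is up again.
- **Stoppers:** all five moved 0.5–1.2 px inward in the top view, consistent with about 5 mm down. That is coarse evidence; the force and height during the sweep are the stronger sign.

**What disagreed:**
- **First grip:** I gripped the block about 10–15 mm higher than planned, so the pads held only its upper part. It did not slip.
- **Tool tilt:** the tool gradually leaned to about 4° during the moves. I set the block down slightly tilted, and it settled flat on release.

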